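Turn the spout blank in the slide-jaw fixture

TASK

The tall wooden spout blank standing loose in the slide-jaw fixture has its round stub sticking out over the fixed jaw. Give it a quarter turn so that the stub points straight out of the fixture's open end, away from the end stop, with the blank standing upright on the base board about midway along the jaws, and slide the moving jaw up so that the blank is held snugly between the two jaws. Leave the shorter spare blank that stands outside the fixture where it is.

Things in the scene. Friction and masses are not known exactly. Their poses are not given: they have to be found in the camera images.
- fixture: Wooden fixture fixed to the table. Origin: under its 18 mm base board (150 x 225), in the plane of the fixed jaw's face, mid jaw. z up, +y: the moving jaw closes, +x: open end. Jaws span x -45..45, tops 54 mm over the table; fixed jaw y 0..30. End stop, same height, x -68..-56, y -45..30, closes the -x end. Board y -185..40. Yaw within 30 degrees of the table's axes.
- jaw (a joint): Travel of the moving jaw to the fixed jaw, m: 0 open, up to 0.085. Gap between the faces = 0.110 - value. About 3 N friction; stays where left. In the fixture's frame its face lies at y = -gap, its back at -gap - 40 mm. On top, centred at x = 0, y = -gap - 20 mm, stands a light wooden handle tab 40 (x) by 16 (y) mm, 54 to 85 mm above the table, to push or pinch.
- blank: Tall spout blank to turn: loose light-wood block 56 (its x) by 50 (its y) by 100 mm high, about 0.2 kg, on the base board between the open jaws. Origin: centre of its underside, z up. A round stub, 24 mm thick, 26 long, leaves its +x face 72 mm above the underside; at first it points over the fixed jaw. Grip it above the jaws by the two plain faces 50 mm apart along its y.
- stub_tip (a point): Centre of the free end of the tall blank's stub: 54 mm along +x and 72 mm above the blank's origin.
- spare: The shorter spare blank, standing loose on the table outside the fixture: same shape, but only 65 mm high, stub axis 45 mm up. Origin: centre of its underside. To be left where it stands.
There are look-alikes about, which are no part of the job. What is shaped like the blank but green or purple is not meant.

How it is judged:
By the outcome, as a careful person would: the job done as asked, in the order asked, and still so for the second after the job is handed in, with the robot touching nothing.
It also fails if it takes over 50 s, if anything falls off the work surface, if the arm or the gripper's body presses on something with over 40 N, if the wrist force passes 120 N, or if a joint passes its speed limit or range.

ROBOT

A 6-joint arm with a two-finger parallel gripper is mounted at the origin on the work surface. World frame = base frame: x ahead of the robot, y to its left, z up, the work surface at z = 0. Lengths are in mm, angles in rad, forces in N, time in s.
With the tool pointing down it reaches from about 300 to 775 mm from the base axis. Payload 14.6 kg.
Tool frame: the origin (TCP) lies midway between the tips of the shut fingers; the grasp point (between the pads) lies 19 mm behind it (manip.hold_point_z is the distance from the TCP to the grasp point, in mm); z points along the fingers, y is the direction in which the jaws open and shut (so a half turn about z gives the same grasp; the last joint's range is limited). The gripper opens to 94 mm and grips with 3 to 60 N. Pads are 16 mm wide; open, the fingers measure 119 mm over their backs; the gripper's body (75 mm by 177 mm) begins 78 mm behind the grasp point.
Start: joints at [1.155, 0.3, 1.521, -0, 1.321, -0.067], TCP at [187.971, 516.872, 205.446] pointing down, gripper open.
Joint ranges: [-3.03, 3.03], [-0.79, 2.21], [0.23, 2.52], [-1.04, 4.18], [0, 3.07], [-2.55, 2.55]. Speed limits (rad/s): [2.22, 2.22, 2.57, 3.14, 3.14, 3.14].

INTERFACE

Orientations are given as [roll, pitch, yaw] about the fixed x, y, z axes, in that order (R = Rz(yaw) Ry(pitch) Rx(roll)).
In Python, from cell import manip gives the robot as it stands.
- The arm moves only by the shell command python3 -m crank 'ROWS' [OPENING] [FORCE]. ROWS is JSON, a list of rows, each an object with "offset": the shift along the world's x, y, z in m, a list of three; "spin": the turn about the world's z in degrees. In form: [{"offset": [dx, dy, dz], "spin": spin}, ...]. A call has exactly 8 rows; each row is the pose to reach, as a shift and turn from the pose measured when the call began; what a row does not reach only later rows make up. A row lasts 1/12 s, in which the tool goes at most 41.7 mm and 7.16 degrees, less where a joint would pass 70% of its speed; a pose out of reach is approached as far as the arm can. A call with a gripper value outside its range is refused whole. OPENING is the opening, from 0 (shut) to 1 (fully open), set as the call begins (- or left out, the last holds). The fingers move at their own pace and stop on an object; FORCE is the grip in N (left out, the last holds). Time passes only in rows, so rows that repeat a pose let the fingers close, or fill a call up. It gives the time, the measured TCP pose, the force and the opening at its end, in the units of the state.
- manip.read_state(): the state, without advancing time (a new reading comes with each control period).
- manip.camera(name): name is "side" or "top" or "wrist"; returns a dict with "pixels" (384x512x3 uint8, red, green, blue), "fx", "fy", "cx", "cy" (pixels), "k1" (the pictures are not rectified: a ray, as slopes to the right and down, at radius r is drawn at 1 + k1 r^2 times it, then the intrinsics apply), "extrinsics" (4x4, takes a point from world to camera coordinates); the wrist camera has in their place "hand_eye" (4x4, takes a point from camera to tool coordinates, whose origin is the TCP and whose axes are the flange's). Camera axes: x right, y down, z forward; pixel columns grow to the right and rows downward; lengths in mm; the calibration is good to about 2 mm. A picture is of the moment at which its call begins: read the wrist's pose just before it. There is no depth.
- manip.sign_off(): hands the job in, once; it reports no verdict.
Trained networks look in a picture, given as the dict that the camera call returned (one of the last four; its "shot" number tells which), for a name from the list of things; names that differ only in an ending like _2 or _b are one class to them, and where a whole thing is asked for, a point or a joint stands for the part that bears it (a point fixed in the world has none). Each returns a list of dicts, best first, with "conf" (0 to 1); they miss things now and then, are a little off and sometimes report something else, mostly with a low value. They report only what shows in the picture. A call takes as long as a camera call. They do not tell look-alikes from the thing itself.
- manip.search_frame(picture, name): "location" ([x, y, z] in mm, in world coordinates, good to about 4 mm: the middle of the surface that is visible of it).
- manip.masks_of(picture, name): "mask" (384x512 bool, what is visible of it).
The state is a dict: "clock": time; "joints": joint angles; "qd": joint speeds; "effort": joint torques, N m; "eef_pos": TCP position; "eef_rot": TCP orientation; "wrist_force": force on the tool from outside, world axes, zero at the start; "moment": the same for the moment, N m; "finger_gap": finger opening in mm.
Only numpy, scipy, OpenCV 4.12 (cv2) and the standard library are available. Lean on these libraries where they do the work, as an engineer would, in place of code of your own. Each camera call takes 0.05 s, during which the arm holds its last target. There are 200 camera calls.

## Working session

There is one attempt and no reset: what is moved stays moved. The work goes in short steps, Python scripts to look and compute and a shell command to move; the robot and the scene stay as the last step left them, time stands still between calls to the robot, and variables do not carry over. Pictures are saved under pics/ and viewed, about 8 in all and at most 12, crops included, and the job is handed in when it is done.

```bash
mkdir -p pics
python3 - <<'E'
from cell import manip
import cv2,numpy as np
s=manip.read_state();print({k:np.round(v,3).tolist() for k,v in s.items()})
ims=[]
for n in("top","side"):
    p=manip.camera(n);ims.append(p["pixels"])
    print(n,{k:np.round(p[k],3).tolist() for k in("fx","fy","cx","cy","k1","extrinsics")})
    cv2.imwrite(f"pics/{n}0.png",p["pixels"][:,:,::-1])
    for q in("blank","spare","jaw","fixture"):
        for d in manip.search_frame(p,q):print(n,q,round(d["conf"],2),np.round(d["location"]))
E
```

```text
{'clock': 0.0, 'joints': [1.155, 0.3, 1.522, -0.0, 1.321, -0.067], 'qd': [-0.001, -0.001, -0.0, 0.001, -0.0, -0.0], 'effort': [-0.003, -53.18, -35.273, 0.071, 0.025, -0.0], 'eef_pos': [187.887, 516.642, 204.891], 'eef_rot': [-3.14, -0.0, 2.793], 'wrist_force': [-0.434, -0.422, 0.43], 'moment': [0.008, -0.029, 0.022], 'finger_gap': 94.047}
top {'fx': 498.381, 'fy': 498.381, 'cx': 254.115, 'cy': 201.199, 'k1': -0.157, 'extrinsics': [[-0.006, -1.0, 0.015, 2.998], [-0.996, 0.004, -0.093, 576.718], [0.093, -0.015, -0.996, 1356.763], [0.0, 0.0, 0.0, 1.0]]}
top blank 0.91 [528. -28. 113.]
top blank 0.69 [690.   4.  98.]
top blank 0.56 [505. 140. 101.]
top spare 0.98 [ 483. -380.   61.]
top spare 0.54 [529. -30. 113.]
top jaw 0.84 [481. -96.  52.]
top fixture 0.97 [490. -73.  19.]
side {'fx': 441.39, 'fy': 441.39, 'cx': 250.726, 'cy': 196.026, 'k1': -0.124, 'extrinsics': [[0.927, -0.375, -0.005, -516.047], [-0.27, -0.66, -0.701, 214.066], [0.259, 0.652, -0.713, 1313.431], [0.0, 0.0, 0.0, 1.0]]}
side blank 0.92 [684. -12.  76.]
side blank 0.73 [522. -55.  97.]
side blank 0.61 [498. 116.  69.]
side spare 0.68 [ 478. -403.   64.]
side jaw 0.82 [ 476. -106.   54.]
side fixture 0.59 [ 481. -106.   17.]
```

View pics/top0.png

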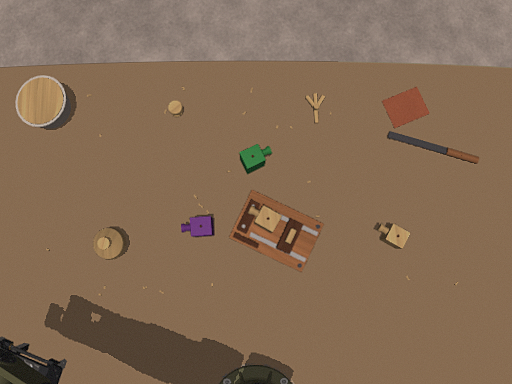

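View pics/side0.png

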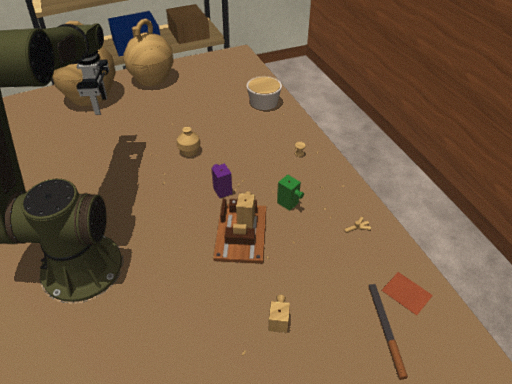

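Candidates in the top view: green block (254,157), purple block (201,226), short wooden spare outside the fixture (397,236), and wooden blank inside the fixture (268,218). The description fits the last one. I'll check it in a close crop.

```bash
cat > h.py <<'E'
from cell import manip
import cv2,numpy as np
from scipy.spatial.transform import Rotation as R
def ext(p,s=None):
    if "extrinsics" in p: return np.array(p["extrinsics"])
    T=np.eye(4);T[:3,:3]=R.from_euler("xyz",s["eef_rot"]).as_matrix();T[:3,3]=s["eef_pos"]
    return np.linalg.inv(T@np.array(p["hand_eye"]))
def K(p):return np.array([[p["fx"],0,p["cx"]],[0,p["fy"],p["cy"]],[0,0,1]])
def dist(p):return np.array([p["k1"],0,0,0,0.])
def proj(p,E,X):
    return cv2.projectPoints(np.float64(X).reshape(-1,3),cv2.Rodrigues(E[:3,:3])[0],E[:3,3],K(p),dist(p))[0][:,0]
def unproj(p,E,uv,z):
    n=cv2.undistortPoints(np.float64(uv).reshape(-1,1,2),K(p),dist(p))[:,0]
    d=np.c_[n,np.ones(len(n))]@E[:3,:3]; c=-E[:3,:3].T@E[:3,3]
    return c+d*((np.broadcast_to(z,len(n))-c[2])/d[:,2])[:,None]
E
python3 - <<'E'
from h import *
im=cv2.imread("pics/top0.png")
cv2.imwrite("pics/crop0.png",cv2.resize(im[180:280,220:330],None,fx=5,fy=5,interpolation=cv2.INTER_CUBIC))
p=manip.camera("wrist");print(np.round(p["hand_eye"],3).tolist(),p["fx"],p["cx"],p["cy"],p["k1"])
p=manip.camera("top")
print(unproj(p,ext(p),[[255,192],[231,237],[300,270],[322,228]],18).round())
E
```

```text
[[0.0, -0.964, -0.265, 77.078], [1.0, 0.0, 0.001, -0.826], [-0.001, -0.265, 0.964, -180.042], [0.0, 0.0, 0.0, 1.0]] 338.7079999651591 249.17030698370255 183.91178681634486 -0.09141359966566291
[[ 603.   -3.   18.]
 [ 478.   65.   18.]
 [ 385. -126.   18.]
 [ 501. -189.   18.]]
```

View pics/crop0.png

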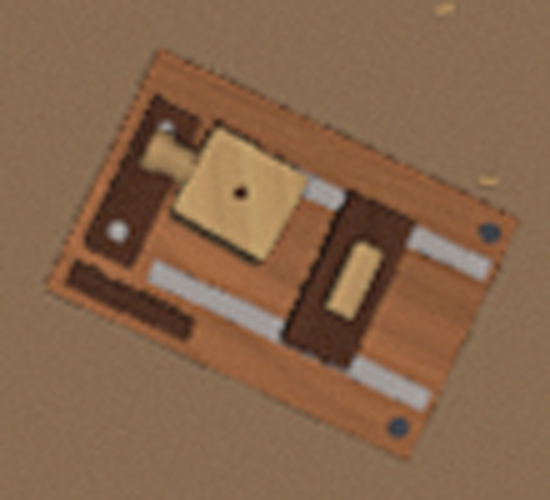

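The crop confirms it. The light wooden block is at crop (240,195), its stub is at (165,155) over the fixed jaw, and the end stop is the dark bar at (130,300). Next I'll go above it for a wrist view.

```bash
python3 -m crank '[{"offset":[0.02,-0.035,0.01],"spin":-7},{"offset":[0.04,-0.07,0.02],"spin":-14},{"offset":[0.06,-0.105,0.03],"spin":-21},{"offset":[0.08,-0.14,0.04],"spin":-28},{"offset":[0.10,-0.175,0.05],"spin":-35},{"offset":[0.12,-0.21,0.055],"spin":-42},{"offset":[0.14,-0.245,0.055],"spin":-49},{"offset":[0.16,-0.28,0.055],"spin":-56}]' 1
python3 -m crank '[{"offset":[0.02,-0.035,0.0],"spin":-7},{"offset":[0.04,-0.07,0.0],"spin":-14},{"offset":[0.06,-0.105,0.0],"spin":-21},{"offset":[0.08,-0.14,0.0],"spin":-28},{"offset":[0.10,-0.175,0],"spin":-35},{"offset":[0.12,-0.21,0],"spin":-41},{"offset":[0.145,-0.245,0],"spin":-41},{"offset":[0.172,-0.28,0],"spin":-41}]'
python3 - <<'E'
from h import *
s=manip.read_state();p=manip.camera("wrist");print(s["eef_pos"],s["eef_rot"],s["qd"])
cv2.imwrite("pics/w1.png",p["pixels"][:,:,::-1])
np.save("w1.npy",ext(p,s))
for q in("blank","jaw"):
    for d in manip.search_frame(p,q):print(q,d["conf"],d["location"])
E
```

```text
clock: 1.27
eef_pos: [348.5, 235.1, 261.0]
eef_rot: [3.14, -0.0, 1.81]
wrist_force: [0.4, 1.2, -0.5]
finger_gap: 93.9
clock: 1.93
eef_pos: [518.8, -44.0, 261.3]
eef_rot: [3.14, -0.001, 1.093]
wrist_force: [0.6, 0.7, 0.5]
finger_gap: 93.7
[518.75640421 -43.98859458 261.31197766] [ 3.13961135e+00 -6.07867730e-04  1.09285481e+00] [-0.69006129  0.76414737 -0.89124286  0.00244354  0.11909919 -0.70791808]
blank 0.72 [694.2, 2.8, 97.6]
blank 0.72 [511.1, 120.8, 100.3]
blank 0.65 [530.8, -25.4, 118.2]
blank 0.44 [486.3, -361.4, 47.1]
jaw 0.81 [488.9, -87.8, 55.0]
jaw 0.59 [485.7, -359.8, 49.2]
```

View pics/w1.png

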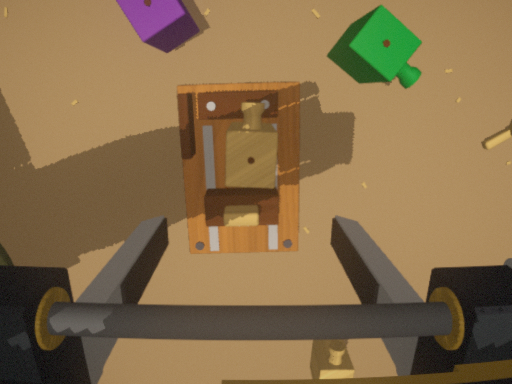

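The wrist view shows the fixture: blank top centre (250,160), stub at (253,112), tab (241,215), end stop on the left (187,125). The arm was still settling, so I'll retake it and enlarge.

Run:
```python
from h import *
import pickle
manip.camera("wrist")
s=manip.read_state();p=manip.camera("wrist");print(s["eef_pos"],s["eef_rot"],max(abs(np.array(s["qd"]))))
pickle.dump((s,p),open("w2.pkl","wb"))
cv2.imwrite("pics/w2.png",cv2.resize(p["pixels"][75:265,165:315,::-1],None,fx=3,fy=3,interpolation=cv2.INTER_CUBIC))
```

```text
[518.11218959 -42.33103397 260.48952559] [ 3.14136639e+00 -1.11074212e-04  1.09249276e+00] 0.03745554913592126
```

View pics/w2.png

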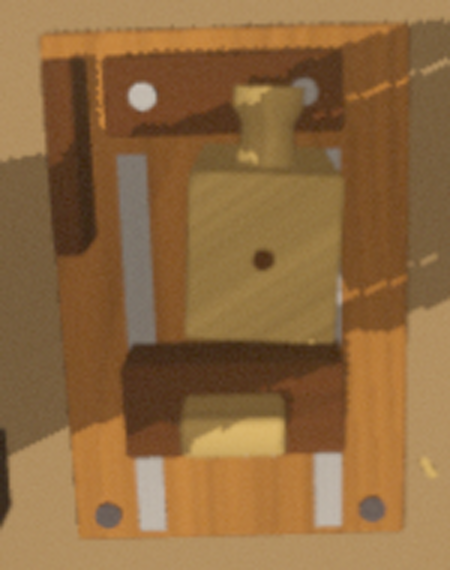

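Run:
```python
from h import *
import pickle
from scipy.optimize import least_squares
s,p=pickle.load(open("w2.pkl","rb"));E=ext(p,s)
px=lambda a:np.array(a)/3+[165-.33,75-.33]
b=unproj(p,E,px([[41,35],[409,24],[403,530],[80,537]]),18)
print(b.round(1)[:,:2].tolist())
M=np.array([[-75,40],[75,40],[75,-185],[-75,-185]])
def fit(M,W):
    f=lambda q:((M@np.array([[np.cos(q[2]),-np.sin(q[2])],[np.sin(q[2]),np.cos(q[2])]]).T+q[:2])-W).ravel()
    r=least_squares(f,[500,0,-.47]);return r.x,r.fun.round(1)
q,res=fit(M,b[:,:2]);print("fixture",q[:2],np.degrees(q[2]),res)
t=unproj(p,E,px([[190,170],[343,172],[335,343],[187,338]]),118)[:,:2]
# blank x along fixture +y
Mb=np.array([[28,25],[28,-25],[-28,-25],[-28,25]])
f=lambda v:0
c,res=None,None
def g(v):
    C,S=np.cos(v[2]),np.sin(v[2]);return ((Mb@np.array([[C,-S],[S,C]]).T+v[:2])-t).ravel()
r=least_squares(g,[525,-30,1.1]);print("blank",r.x[:2],np.degrees(r.x[2]),r.fun.round(1))
C,S=np.cos(q[2]),np.sin(q[2]);F=np.array([[C,-S],[S,C]])
print("nick",unproj(p,E,px([[263,260]]),118).round(1))
print("blank in fix",F.T@(r.x[:2]-q[:2]),"target(0,-55):",F@[0,-55]+q[:2], "tab top corners",((unproj(p,E,px([[183,395],[283,393],[287,457],[180,457]]),[85,85,85,85])[:,:2]-q[:2])@F).round(1).tolist())
```

```text
[[480.1, 71.0], [613.8, 6.4], [516.5, -194.4], [383.0, -129.4]]
fixture [529.95750913   3.66336007] -25.850396806058196 [-0.2  1.3  1.1  0.6  0.2 -1.2 -1.2 -0.8]
blank [526.35595138 -33.67156546] 61.07988093675595 [-0.5  0.8  0.5 -0.6  0.6 -0.2 -0.5 -0. ]
nick [[525.8 -34.3 118. ]]
blank in fix [ 13.03771032 -35.16938999] target(0,-55): [505.9762528  -45.83309783] tab top corners [[-17.9, -92.8], [19.1, -93.0], [20.1, -118.5], [-20.2, -117.4]]
```

```bash
python3 -m crank '[{"offset":[0.004,0.004,-0.02],"spin":-1},{"offset":[0.008,0.0082,-0.05],"spin":-1.5},{"offset":[0.008,0.0082,-0.08],"spin":-1.5},{"offset":[0.008,0.0082,-0.11],"spin":-1.5},{"offset":[0.008,0.0082,-0.14],"spin":-1.5},{"offset":[0.008,0.0082,-0.165],"spin":-1.5},{"offset":[0.008,0.0082,-0.18],"spin":-1.5},{"offset":[0.008,0.0082,-0.187],"spin":-1.5}]' 1
python3 -m crank '[{"offset":[0,0,0],"spin":0},{"offset":[0,0,0],"spin":0},{"offset":[0,0,0],"spin":0},{"offset":[0,0,0],"spin":0},{"offset":[0,0,0],"spin":0},{"offset":[0,0,0],"spin":0},{"offset":[0,0,0],"spin":0},{"offset":[0,0,0],"spin":0}]' 0.4 25
```

```text
clock: 2.85
eef_pos: [524.5, -31.9, 72.3]
eef_rot: [-3.14, 0.0, 1.069]
wrist_force: [-0.1, 0.1, 0.0]
finger_gap: 94.1
clock: 3.52
eef_pos: [524.8, -32.0, 72.7]
eef_rot: [-3.141, 0.0, 1.069]
wrist_force: [0.3, -1.0, 3.2]
finger_gap: 49.9
```

```bash
python3 -m crank '[{"offset":[0,0,0.01],"spin":0},{"offset":[0,0,0.025],"spin":0},{"offset":[-0.001,-0.002,0.04],"spin":0},{"offset":[-0.002,-0.004,0.05],"spin":-5},{"offset":[-0.004,-0.006,0.05],"spin":-12},{"offset":[-0.004,-0.006,0.05],"spin":-19},{"offset":[-0.004,-0.006,0.05],"spin":-26},{"offset":[-0.004,-0.006,0.05],"spin":-33}]' 0.4 25
python3 -m crank '[{"offset":[0,0,0],"spin":-6},{"offset":[0,0,0],"spin":-13},{"offset":[0,0,0],"spin":-20},{"offset":[0,0,0],"spin":-27},{"offset":[0,0,0],"spin":-34},{"offset":[0,0,0],"spin":-41},{"offset":[0,0,0],"spin":-48},{"offset":[0,0,0],"spin":-54}]'
python3 -m crank '[{"offset":[0,0,0],"spin":0},{"offset":[0,0,0],"spin":0},{"offset":[0,0,0],"spin":0},{"offset":[0,0,0],"spin":0},{"offset":[0,0,0],"spin":0},{"offset":[0,0,0],"spin":0},{"offset":[0,0,0],"spin":0},{"offset":[0,0,0],"spin":0}]'
```

```text
clock: 4.18
eef_pos: [520.6, -38.0, 123.2]
eef_rot: [-3.141, 0.0, 0.487]
wrist_force: [-0.6, -0.8, -2.0]
finger_gap: 50.0
clock: 4.85
eef_pos: [520.5, -38.0, 123.7]
eef_rot: [-3.141, 0.001, -0.462]
wrist_force: [0.4, -0.5, -1.8]
finger_gap: 49.6
clock: 5.52
eef_pos: [520.5, -38.0, 123.7]
eef_rot: [-3.141, 0.001, -0.461]
wrist_force: [-0.4, -0.3, -1.9]
finger_gap: 49.7
```

```bash
python3 -m crank '[{"offset":[-0.001,0.008,0],"spin":0.6},{"offset":[-0.0023,0.015,0],"spin":0.6},{"offset":[-0.0023,0.015,-0.005],"spin":0.6},{"offset":[-0.0023,0.015,-0.02],"spin":0.6},{"offset":[-0.0023,0.015,-0.035],"spin":0.6},{"offset":[-0.0023,0.015,-0.043],"spin":0.6},{"offset":[-0.0023,0.015,-0.047],"spin":0.6},{"offset":[-0.0023,0.015,-0.048],"spin":0.6}]'
python3 -m crank '[{"offset":[0,0,-0.001],"spin":0},{"offset":[0,0,-0.002],"spin":0},{"offset":[0,0,-0.003],"spin":0},{"offset":[0,0,-0.003],"spin":0},{"offset":[0,0,-0.003],"spin":0},{"offset":[0,0,-0.003],"spin":0},{"offset":[0,0,-0.003],"spin":0},{"offset":[0,0,-0.003],"spin":0}]'
```

```text
clock: 6.18
eef_pos: [517.9, -22.9, 75.1]
eef_rot: [-3.141, 0.002, -0.451]
wrist_force: [-0.3, -0.4, -2.0]
finger_gap: 49.5
clock: 6.85
eef_pos: [518.3, -23.0, 72.6]
eef_rot: [-3.141, 0.001, -0.451]
wrist_force: [-1.8, -0.8, 6.2]
finger_gap: 50.2
```

Run:
```python
from h import *
p=manip.camera("top")
cv2.imwrite("pics/t2.png",cv2.resize(p["pixels"][170:290,210:340,::-1],None,fx=4,fy=4,interpolation=cv2.INTER_CUBIC))
```

```text
(no output)
```

Contact with the base board is light (about 6 N). I'll release, rise and turn back for the tab grasp.

```bash
python3 -m crank '[{"offset":[0,0,0.0003],"spin":0},{"offset":[0,0,0.0003],"spin":0},{"offset":[0,0,0.0003],"spin":0},{"offset":[0,0,0.0003],"spin":0},{"offset":[0,0,0.0003],"spin":0},{"offset":[0,0,0.0003],"spin":0},{"offset":[0,0,0.0003],"spin":0},{"offset":[0,0,0.0003],"spin":0}]' 0.75
python3 -m crank '[{"offset":[0,0,0.02],"spin":0},{"offset":[0,0,0.05],"spin":0},{"offset":[0,0,0.08],"spin":0},{"offset":[0,0,0.11],"spin":6},{"offset":[0,0,0.14],"spin":13},{"offset":[0,0,0.16],"spin":20},{"offset":[0,0,0.18],"spin":27},{"offset":[0,0,0.187],"spin":34}]'
python3 -m crank '[{"offset":[0,0,0],"spin":7},{"offset":[0,0,0],"spin":14},{"offset":[0,0,0],"spin":21},{"offset":[0,0,0],"spin":28},{"offset":[0,0,0],"spin":35},{"offset":[0,0,0],"spin":42},{"offset":[0,0,0],"spin":49},{"offset":[0,0,0],"spin":56}]' 1
python3 - <<'E'
from h import *
import pickle
for i in range(3):manip.camera("wrist")
s=manip.read_state();p=manip.camera("wrist");print(s["eef_pos"],s["eef_rot"],max(abs(np.array(s["qd"]))))
pickle.dump((s,p),open("w3.pkl","wb"))
cv2.imwrite("pics/w3.png",cv2.resize(p["pixels"][75:265,165:315,::-1],None,fx=3,fy=3,interpolation=cv2.INTER_CUBIC))
E
```

```text
clock: 7.57
eef_pos: [518.3, -23.0, 72.9]
eef_rot: [-3.141, 0.001, -0.451]
wrist_force: [-0.3, -0.1, -0.5]
finger_gap: 70.2
clock: 8.23
eef_pos: [518.9, -23.0, 263.0]
eef_rot: [3.141, -0.003, 0.149]
wrist_force: [0.2, -0.3, 0.1]
finger_gap: 70.2
clock: 8.9
eef_pos: [518.8, -23.1, 262.9]
eef_rot: [3.141, -0.003, 1.132]
wrist_force: [0.7, 0.6, -0.1]
finger_gap: 94.0
[518.83337606 -23.05631524 262.93183714] [ 3.14118381e+00 -3.00190481e-03  1.12308213e+00] 0.05729313946851891
```

View pics/w3.png

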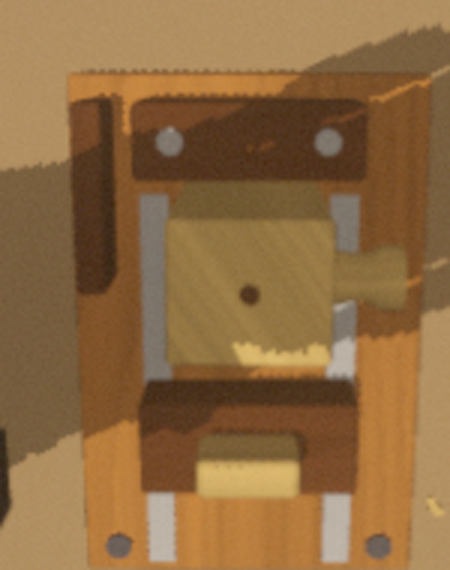

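The blank stands upright with the stub to the right (open end) at (375,278), its top centre about (249,293). The tab's top is at about (248,477). Measuring now.

Run:
```python
from h import *
import pickle
s,p=pickle.load(open("w3.pkl","rb"));E=ext(p,s)
px=lambda a:np.array(a)/3+[165-.33,75-.33]
q=[529.96,3.66];a=np.radians(-25.85);C,S=np.cos(a),np.sin(a);F=np.array([[C,-S],[S,C]])
def loc(n,uv,z):print(n,((unproj(p,E,px(uv),z)[:,:2]-q)@F).round(1).tolist())
loc("board top edge",[[69,74],[431,77]],18)
loc("fixed jaw front/back",[[133,179],[365,181],[133,100],[367,104]],54)
loc("blank",[[167,219],[331,219],[331,365],[167,365]],118)
loc("mjaw front/back",[[142,405],[357,408],[143,490],[356,494]],54)
loc("tab",[[198,458],[299,460],[299,497],[197,496]],85)
print("tab world for gap 88:",F@[0,-108]+q,"end gap 50",F@[0,-70]+q,"dir",F@[0,1])
```

```text
board top edge [[-74.2, 39.0], [74.1, 38.4]]
fixed jaw front/back [[-44.6, 0.3], [44.2, -0.2], [-43.9, 30.0], [44.1, 28.9]]
blank [[-26.3, -4.9], [26.6, -4.7], [27.7, -54.0], [-27.2, -54.3]]
mjaw front/back [[-43.4, -91.2], [43.9, -92.2], [-44.0, -128.7], [44.7, -130.2]]
tab [[-19.1, -101.4], [19.2, -102.1], [19.4, -117.4], [-19.7, -117.1]]
tab world for gap 88: [482.87020613 -93.53337073] end gap 50 [499.43883731 -59.33570325] dir [0.43601661 0.89993862]
```

```bash
python3 -m crank '[{"offset":[-0.015,-0.03,0],"spin":0},{"offset":[-0.03,-0.06,0],"spin":0},{"offset":[-0.0367,-0.072,-0.01],"spin":0},{"offset":[-0.0367,-0.072,-0.045],"spin":0},{"offset":[-0.0367,-0.072,-0.08],"spin":0},{"offset":[-0.0367,-0.072,-0.115],"spin":0},{"offset":[-0.0367,-0.072,-0.14],"spin":0},{"offset":[-0.0367,-0.072,-0.15],"spin":0}]' 1
python3 -m crank '[{"offset":[0,0,-0.015],"spin":0},{"offset":[0,0,-0.03],"spin":0},{"offset":[0,0,-0.04],"spin":0},{"offset":[0,0,-0.048],"spin":0},{"offset":[0,0,-0.051],"spin":0},{"offset":[0,0,-0.051],"spin":0},{"offset":[0,0,-0.051],"spin":0},{"offset":[0,0,-0.051],"spin":0}]'
```

```text
clock: 9.77
eef_pos: [480.6, -94.7, 109.7]
eef_rot: [-3.137, -0.002, 1.118]
wrist_force: [0.4, -0.3, -0.3]
finger_gap: 94.1
clock: 10.43
eef_pos: [481.0, -94.8, 59.5]
eef_rot: [-3.139, -0.002, 1.118]
wrist_force: [1.3, -0.1, 0.8]
finger_gap: 94.3
```

```bash
python3 -m crank '[{"offset":[0,0,0],"spin":0},{"offset":[0,0,0],"spin":0},{"offset":[0,0,0],"spin":0},{"offset":[0,0,0],"spin":0},{"offset":[0,0,0],"spin":0},{"offset":[0,0,0],"spin":0},{"offset":[0,0,0],"spin":0},{"offset":[0,0,0],"spin":0}]' 0.3 25
python3 -m crank '[{"offset":[0.0015,0.003,0],"spin":0},{"offset":[0.0035,0.0072,0],"spin":0},{"offset":[0.006,0.0122,0],"spin":0},{"offset":[0.0085,0.0175,0],"spin":0},{"offset":[0.011,0.0225,0],"spin":0},{"offset":[0.0126,0.026,0],"spin":0},{"offset":[0.0139,0.0288,0],"spin":0},{"offset":[0.0144,0.0297,0],"spin":0}]'
```

```text
clock: 11.1
eef_pos: [481.0, -94.8, 59.5]
eef_rot: [-3.139, -0.002, 1.118]
wrist_force: [-0.2, 0.0, -0.8]
finger_gap: 44.4
clock: 11.77
eef_pos: [496.2, -65.3, 59.5]
eef_rot: [-3.141, -0.002, 1.118]
wrist_force: [5.1, -6.3, -3.2]
finger_gap: 39.7
```

```bash
python3 -m crank '[{"offset":[0.0003,0.0006,0],"spin":0},{"offset":[0.0006,0.0012,0],"spin":0},{"offset":[0.0009,0.0018,0],"spin":0},{"offset":[0.0012,0.0024,0],"spin":0},{"offset":[0.0015,0.003,0],"spin":0},{"offset":[0.0018,0.0036,0],"spin":0},{"offset":[0.002,0.0041,0],"spin":0},{"offset":[0.0022,0.0045,0],"spin":0}]'
python3 - <<'E'
from h import *
p=manip.camera("top")
cv2.imwrite("pics/t3.png",cv2.resize(p["pixels"][170:290,210:340,::-1],None,fx=5,fy=5,interpolation=cv2.INTER_CUBIC))
E
```

```text
clock: 12.43
eef_pos: [498.4, -60.9, 59.5]
eef_rot: [-3.141, -0.002, 1.118]
wrist_force: [-0.8, -5.6, -0.1]
finger_gap: 40.1
```

```bash
python3 -m crank '[{"offset":[0.0002,0.0004,0],"spin":0},{"offset":[0.0004,0.0008,0],"spin":0},{"offset":[0.0006,0.0012,0],"spin":0},{"offset":[0.0008,0.0016,0],"spin":0},{"offset":[0.0009,0.0018,0],"spin":0},{"offset":[0.0009,0.0018,0],"spin":0},{"offset":[0.0009,0.0018,0],"spin":0},{"offset":[0.0009,0.0018,0],"spin":0}]'
```

```text
clock: 13.15
eef_pos: [499.3, -58.9, 59.5]
eef_rot: [-3.14, -0.002, 1.118]
wrist_force: [-1.2, -2.9, 1.0]
finger_gap: 39.9
```

```bash
python3 -m crank '[{"offset":[0.0002,0.0004,0],"spin":0},{"offset":[0.0004,0.0008,0],"spin":0},{"offset":[0.0006,0.0012,0],"spin":0},{"offset":[0.0006,0.0012,0],"spin":0},{"offset":[0.0006,0.0012,0],"spin":0},{"offset":[0.0006,0.0012,0],"spin":0},{"offset":[0.0006,0.0012,0],"spin":0},{"offset":[0.0006,0.0012,0],"spin":0}]'
```

```text
clock: 13.82
eef_pos: [499.8, -58.1, 59.5]
eef_rot: [-3.14, -0.001, 1.118]
wrist_force: [-2.2, -7.7, 1.0]
finger_gap: 39.8
```

```bash
python3 -m crank '[{"offset":[0.0003,0.0006,0],"spin":0},{"offset":[0.0006,0.0012,0],"spin":0},{"offset":[0.0006,0.0012,0],"spin":0},{"offset":[0.0006,0.0012,0],"spin":0},{"offset":[0.0006,0.0012,0],"spin":0},{"offset":[0.0006,0.0012,0],"spin":0},{"offset":[0.0006,0.0012,0],"spin":0},{"offset":[0.0006,0.0012,0],"spin":0}]'
```

```text
clock: 14.48
eef_pos: [499.8, -58.0, 59.5]
eef_rot: [-3.14, 0.001, 1.118]
wrist_force: [-6.5, -14.7, 3.5]
finger_gap: 39.3
```

The jaw is stopped firmly (the force rises with no motion). Release, rise and check.

```bash
python3 -m crank '[{"offset":[0,0,0],"spin":0},{"offset":[0,0,0],"spin":0},{"offset":[0,0,0],"spin":0},{"offset":[0,0,0],"spin":0},{"offset":[0,0,0],"spin":0},{"offset":[0,0,0],"spin":0},{"offset":[0,0,0],"spin":0},{"offset":[0,0,0],"spin":0}]' 0.9
python3 -m crank '[{"offset":[0,0,0.02],"spin":0},{"offset":[0,0,0.05],"spin":0},{"offset":[0,0,0.08],"spin":0},{"offset":[0,0,0.11],"spin":0},{"offset":[0,0,0.14],"spin":0},{"offset":[0,0,0.17],"spin":0},{"offset":[0.01,0.02,0.19],"spin":0},{"offset":[0.015,0.03,0.2],"spin":0}]'
python3 - <<'E'
from h import *
import pickle
for i in range(4):manip.camera("wrist")
s=manip.read_state();p=manip.camera("wrist");print(s["eef_pos"],s["eef_rot"],max(abs(np.array(s["qd"]))))
pickle.dump((s,p),open("w4.pkl","wb"))
cv2.imwrite("pics/w4.png",cv2.resize(p["pixels"][75:265,165:315,::-1],None,fx=3,fy=3,interpolation=cv2.INTER_CUBIC))
t=manip.camera("top")
for d in manip.search_frame(t,"spare"):print("spare",d["conf"],d["location"])
E
```

```text
clock: 15.15
eef_pos: [499.8, -57.9, 59.5]
eef_rot: [-3.14, 0.001, 1.118]
wrist_force: [-0.6, 0.2, -0.5]
finger_gap: 84.2
clock: 15.82
eef_pos: [515.8, -27.2, 262.7]
eef_rot: [3.139, -0.001, 1.117]
wrist_force: [-0.1, -0.8, 0.4]
finger_gap: 84.7
[514.43610247 -28.10278147 258.62282232] [-3.13898334e+00  1.09802056e-03  1.11844208e+00] 0.017421165587616777
spare 0.69 [482.6, -381.2, 63.6]
```

View pics/w4.png

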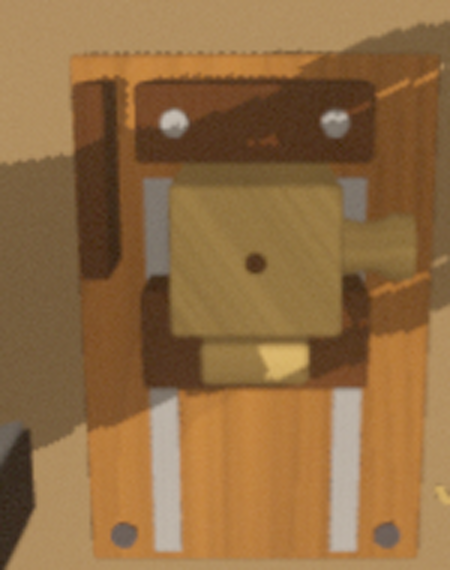

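Run:
```python
from h import *
import pickle
s,p=pickle.load(open("w4.pkl","rb"));E=ext(p,s)
px=lambda a:np.array(a)/3+[165-.33,75-.33]
q=[529.96,3.66];a=np.radians(-25.85);C,S=np.cos(a),np.sin(a);F=np.array([[C,-S],[S,C]])
def loc(n,uv,z):print(n,((unproj(p,E,px(uv),z)[:,:2]-q)@F).round(1).tolist())
loc("fixed front",[[136,160],[373,163]],54)
loc("blank",[[172,184],[342,185],[342,336],[171,336]],118)
loc("stub tip",[[415,246]],90)
loc("mjaw back",[[143,385],[366,388]],54)
loc("tab back",[[203,383],[307,384]],85)
manip.sign_off()
```

```text
fixed front [[-45.0, 0.9], [44.3, -0.3]]
blank [[-26.2, 0.0], [27.5, -0.3], [28.5, -49.9], [-27.6, -49.9]]
stub tip [[55.8, -25.2]]
mjaw back [[-44.9, -88.5], [44.2, -89.7]]
tab back [[-19.2, -77.2], [19.0, -77.6]]
the job is handed in; nothing more can be done
```

The tall blank now stands upright on the base board, with its stub pointing straight out of the open end. It is held between the two jaws, and the job is handed in at about 16 s of the 50 s.

**What I did:** I gripped the blank by its plain faces and lifted it clear of the jaws. I turned it a quarter turn, set it down mid-jaw and let go. Then I pinched the handle tab and slid the moving jaw up until it stopped, with the push at about 16 N. I released and raised the arm clear before handing in.

**Last checks, from the final wrist picture (fixture frame):**

| Item | Measured |
|---|---|
| Blank, across the jaws | y 0 to -50 mm, against both jaw faces |
| Blank, along the jaws | centred within about 1 mm of mid-jaw |
| Stub tip | (56, -25) mm, where a straight stub at mid-jaw would be about (54, -25) |
| Gap from the moving jaw's back edge | about 49–50 mm |

- **Spare:** found at (483, -381), against (483, -380) at the start, so it has not moved.
- **Forces:** the largest wrist force in the readings at the end of each move was about 16 N, in the final push.

No check failed or disagreed beyond the 1–2 mm measuring error.

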